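# Square up the marker cones with the straightedge

### The job

Pick up the straightedge by its blue grip and, keeping hold of it, use its long edge to push the three orange marker cones into one straight row, so that all three stand upright right against the edge. Then let go, leaving the straightedge lying flat along the row. Do not touch the cones with the gripper itself and do not tip them over.

Things in the scene. Friction and masses are not known exactly. Their poses are not given: they have to be found in the camera images.
- straightedge: aluminium straightedge, loose and flat, 0.25 kg, balanced at its grip. Origin: centre of underside, under the grip; z up. Blade 300 mm along y, 14 mm thick; the pushing edge is its face at x = +55 mm. A 10 mm thick web 60 mm wide in y joins it to a 14 mm high heel ending at x = -55 mm. Blue grip: block over the origin, 24 mm wide along y (pinch across this), 44 mm along x, from 10 to 62 mm above the underside.
- cone_left: the left one (at +y at the start) of three alike orange marker cones with a white band, loose and upright: round foot of radius 35 mm with a vertical rim 16 mm high, tapering to a blunt tip 100 mm up; about 60 g. Origin: centre of its underside, z up. Neighbours' axes start 85 to 150 mm apart. The yellow cone is not one of them.
- cone_middle: the middle one (at the start set back towards the robot, at least 25 mm out of line with the other two) of three alike orange marker cones with a white band, loose and upright: round foot of radius 35 mm with a vertical rim 16 mm high, tapering to a blunt tip 100 mm up; about 60 g. Origin: centre of its underside, z up. Neighbours' axes start 85 to 150 mm apart. The yellow cone is not one of them.
- cone_right: the right one (at -y at the start) of three alike orange marker cones with a white band, loose and upright: round foot of radius 35 mm with a vertical rim 16 mm high, tapering to a blunt tip 100 mm up; about 60 g. Origin: centre of its underside, z up. Neighbours' axes start 85 to 150 mm apart. The yellow cone is not one of them.
Mind the look-alikes: they are no part of the job. Leave any black or pink look-alike of the cone_left alone.

How it is judged:
By the outcome, as a careful person would: the job done as asked, in the order asked, and still so for the second after the job is handed in, with the robot touching nothing.
It also fails if it takes over 40 s, if anything falls off the work surface, if the arm or the gripper's body presses on something with over 40 N, if the wrist force passes 120 N, or if a joint passes its speed limit or range.

### The arm

A 7-joint arm with a two-finger parallel gripper is mounted at the origin on the work surface. World frame = base frame: x ahead of the robot, y to its left, z up, the work surface at z = 0. Lengths are in m, angles in rad, forces in N, time in s.
With the tool pointing down it reaches from about 0.425 to 0.925 m from the base axis. Payload 6.8 kg.
Tool frame: the origin (TCP) lies at the very end of the fingers, on their centre line; the grasp point (between the pads) lies 19 mm behind it; z points along the fingers, y is the line along which they close (so a half turn about z gives the same grasp; the last joint's range is limited). The gripper opens to 85 mm and grips with 20 to 120 N. Pads are 22 mm wide; open, the fingers measure 114 mm over their backs; the gripper's body (76 mm by 85 mm) begins 54 mm behind the grasp point. The pads swing forward as they close: fully open they stand 13 mm farther back than shut.
Start: joints at [-1.293, 0.477, 0.022, 1.555, -0.011, 1.109, -0.083], TCP at [0.254, 0.625, 0.231] pointing down, gripper open.
Joint ranges: [-2.96, 2.96], [-0.34, 2.1], [-1.41, 1.46], [0.24, 2.44], [-1.37, 4.51], [0.17, 1.92], [-2.96, 2.96]. Speed limits (rad/s): [2.39, 2.39, 3.14, 3.14, 3.14, 3.14, 3.14].

### API

Orientations are given as a unit quaternion [w, x, y, z].
In Python, from station import bot gives the robot as it stands.
- The arm moves only by the tool jog_arm, never from a script. Its argument "motion" is a list of rows, each a list of 7 numbers: the turn, a rotation vector about the tool's x, y, z in rad, then the shift along the tool's x, y, z in mm, then the finger opening in mm, from 0 to 85.4. A call has 1 to 10 rows; each row is the pose to reach, as a shift and turn from the pose commanded when the call began, along the tool's axes at that moment; what a row does not reach only later rows make up. A row lasts 1/8 s, in which the tool goes at most 62.5 mm and 10.7 degrees, less where a joint would pass 70% of its speed; a pose out of reach is approached as far as the arm can. A call with a gripper value outside its range is refused whole. The fingers move at their own pace and stop on an object; "grip_force" is the grip in N (left out, the last holds). Time passes only in rows, so rows that repeat a pose let the fingers close. It gives the time, the measured TCP pose, the force, the opening and the grip force at its end, in the units of the state.
- bot.get_obs(): the state, without advancing time (a new reading comes with each control period).
- bot.read_camera(name): name is "side" or "top" or "wrist"; returns a dict with "pixels" (400x640x3 uint8, red, green, blue), "camera_matrix" (3x3 intrinsics, pixels), "T" (4x4, takes a point from camera to world coordinates); the wrist camera has in their place "tool_from_camera" (4x4, takes a point from camera to tool coordinates, whose origin is the TCP and whose axes are the flange's). Camera axes: x right, y down, z forward; pixel columns grow to the right and rows downward; lengths in m; the calibration is good to about 2 mm. A picture is of the moment at which its call begins: read the wrist's pose just before it. There is no depth.
- bot.hand_in(): hands the job in; it is judged then, once.
Trained networks look in a picture, given as the dict that the camera call returned (one of the last four; its "shot" number tells which), for a name from the list of things; names that differ only in an ending like _2 or _b are one class to them, and where a whole thing is asked for, a point or a joint stands for the part that bears it (a point fixed in the world has none). Each returns a list of dicts, best first, with "score" (0 to 1); they miss things now and then, are a little off and sometimes report something else, mostly with a low value. They report only what shows in the picture. A call takes as long as a camera call. They do not tell look-alikes from the thing itself.
- bot.spot_in(thing, picture): "xy" ([column, row] in pixels, amid what is visible of it).
- bot.tip_of(thing, picture): "xy" ([column, row] in pixels: a listed point, or the origin of a listed thing).
The state is a dict: "t": time; "q": joint angles; "joint_vel": joint speeds; "joint_torque": joint torques, N m; "eef_pos": TCP position; "tool_rot": TCP orientation; "contact_force": force on the tool from outside, world axes, zero at the start; "torque": the same for the moment, N m; "gripper_width": opening from 0.0 (shut) to 1.0 (fully open); "grasp_force": force on a finger pad.
Only numpy, scipy, OpenCV 4.12 (cv2) and the standard library are available. Lean on these libraries where they do the work, as an engineer would, in place of code of your own. Each camera call takes 0.05 s, during which the arm holds its last target. There are 200 camera calls.

## Working session

There is one attempt and no reset: what is moved stays moved. The work goes in short steps, Python scripts to look and compute and a tool call to move; the robot and the scene stay as the last step left them, time stands still between calls to the robot, and variables do not carry over. Pictures are saved under pics/ and viewed, at most 10 in all, crops included, and the job is handed in when it is done.

Besides the shell and the picture viewer there is one more tool, called after ">>>" as name(argument=value, ...), one argument or row to a line, values as JSON. jog_arm: Moves the arm, as the interface text tells. Its arguments: {"type":"object","properties":{"motion":{"type":"array"},"grip_force":{"type":"number"}},"required":["motion"]}

```bash
mkdir -p pics
cat > h.py <<'E'
import numpy as np, cv2
from station import bot
from scipy.spatial.transform import Rotation as R
def ray(pic,xy,z,T=None):
    K=pic["camera_matrix"]; T=np.array(pic["T"]) if T is None else T
    d=T[:3,:3]@np.linalg.solve(np.array(K),[xy[0],xy[1],1.]); o=T[:3,3]
    return o+d*(z-o[2])/d[2]
def save(p,n): cv2.imwrite("pics/"+n,np.array(p["pixels"])[:,:,::-1])
def rot(o): q=o["tool_rot"]; return R.from_quat([q[1],q[2],q[3],q[0]])
E
python3 - <<'E'
from h import *
o=bot.get_obs(); print(o["t"],o["eef_pos"],o["tool_rot"],rot(o).as_matrix().round(3))
t=bot.read_camera("top"); save(t,"top0.png")
print(np.array(t["T"]).round(3))
for n in ["straightedge","cone_left"]:
    for f in (bot.spot_in,bot.tip_of):
        for d in f(n,t): print(n,f.__name__,d["score"],d["xy"],ray(t,d["xy"],0.).round(3),ray(t,d["xy"],.05).round(3))
s=bot.read_camera("side"); save(s,"side0.png")
E
```

```text
0.0 [0.25377214 0.62482129 0.23032892] [-1.18850246e-04  1.91689337e-01  9.81455210e-01 -9.24573024e-04] [[-0.927  0.376 -0.001]
 [ 0.376  0.927 -0.002]
 [-0.    -0.002 -1.   ]]
[[-0.011 -0.983  0.183  0.433]
 [-1.     0.012  0.003 -0.012]
 [-0.005 -0.183 -0.983  0.916]
 [ 0.     0.     0.     1.   ]]
straightedge call 0.64 [476.6, 263.5] [ 0.451 -0.367  0.   ] [ 0.45  -0.347  0.05 ]
straightedge call 0.57 [470.8, 265.8] [ 0.446 -0.353  0.   ] [ 0.446 -0.335  0.05 ]
cone_left call 0.96 [155.1, 227.2] [0.54  0.352 0.   ] [0.534 0.332 0.05 ]
cone_left call 0.75 [225.2, 178.4] [0.651 0.196 0.   ] [0.639 0.185 0.05 ]
cone_left call 0.72 [161.6, 125.8] [0.781 0.351 0.   ] [0.762 0.331 0.05 ]
cone_left call 0.7 [148.0, 178.9] [0.652 0.375 0.   ] [0.64  0.354 0.05 ]
cone_left call 0.29 [268.8, 200.9] [0.597 0.095 0.   ] [0.588 0.089 0.05 ]
cone_left call 0.91 [165.7, 132.4] [0.765 0.34  0.   ] [0.746 0.321 0.05 ]
cone_left call 0.63 [153.0, 183.9] [0.64  0.362 0.   ] [0.629 0.342 0.05 ]
cone_left call 0.61 [225.2, 180.0] [0.648 0.196 0.   ] [0.636 0.185 0.05 ]
```

View pics/top0.png

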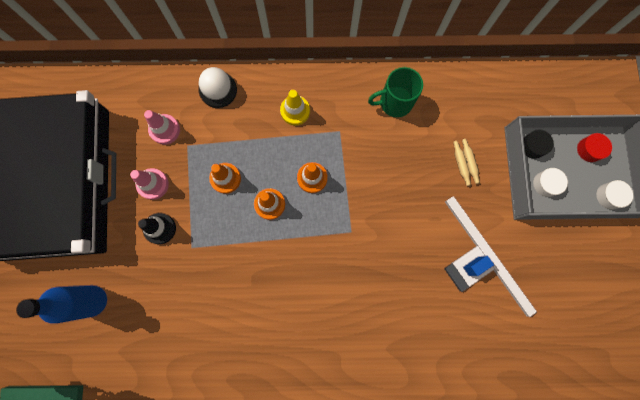

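View pics/side0.png

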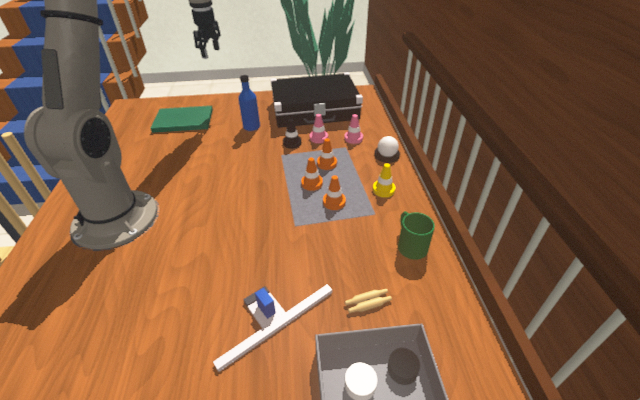

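The orange cones are at (225,178), (269,204) and (312,177), on the mat. Look-alikes are pink at (163,127) and (150,183), black at (158,228), and yellow at (295,107). The straightedge's blade runs (450,200) to (532,313), with its blue grip at (479,266) and heel towards the lower left.

```bash
cat >> h.py <<'E'
def cones(t):
    hsv=cv2.cvtColor(np.array(t["pixels"]),cv2.COLOR_RGB2HSV)
    m=cv2.inRange(hsv,(6,215,140),(14,255,255)); m[:130]=0;m[250:]=0;m[:,:190]=0;m[:,350:]=0
    m=cv2.morphologyEx(m,cv2.MORPH_CLOSE,np.ones((9,9)))
    cs=[c for c in cv2.findContours(m,cv2.RETR_EXTERNAL,cv2.CHAIN_APPROX_NONE)[0] if cv2.contourArea(c)>150]
    th=np.linspace(0,2*np.pi,60); out=[]
    from scipy.optimize import minimize
    Ti=np.linalg.inv(np.array(t["T"])); K=np.array(t["camera_matrix"])
    def sil(p):   # silhouette mask of a cone at p
        P=[]
        for r,z in((.035,0),(.035,.016),(.008,.1)):
            P+=[[p[0]+r*np.cos(a),p[1]+r*np.sin(a),z,1] for a in th]
        q=(K@(Ti@np.array(P).T)[:3]).T; q=q[:,:2]/q[:,2:]
        k=np.zeros(m.shape,np.uint8)
        return cv2.fillConvexPoly(k,cv2.convexHull((q*16).astype(np.int32)),255,shift=4,lineType=cv2.LINE_AA)
    for c in cs:
        b=np.zeros(m.shape,np.uint8); cv2.drawContours(b,[cv2.convexHull(c)],-1,255,-1)
        p0=ray(t,c.reshape(-1,2).mean(0),.02)[:2]
        f=lambda p: np.abs(sil(p).astype(float)-b).sum()/255
        r=minimize(f,p0,method="Nelder-Mead",options=dict(initial_simplex=[p0,p0+[.01,0],p0+[0,.01]]))
        out.append((r.x.round(4),round(r.fun,1),cv2.contourArea(c)))
    return sorted(out,key=lambda a:-a[0][1])
def edge(t,z0=0,x0=360):
    I=np.array(t["pixels"]); hsv=cv2.cvtColor(I,cv2.COLOR_RGB2HSV)
    b=cv2.inRange(hsv,(105,150,80),(125,255,255)); b[:,:x0]=0
    w=cv2.inRange(hsv,(0,0,185),(180,50,255)); w[:,:x0]=0; w[:190]=0; w[:,545:]=0;w[320:]=0
    n,l,st,ce=cv2.connectedComponentsWithStats(w); k=1+np.argmax(st[1:,4])
    yx=np.argwhere(l==k); P=np.array([ray(t,(x,y),z0+.014)[:2] for y,x in yx])
    B=np.array([ray(t,(x,y),z0+.062)[:2] for y,x in np.argwhere(b>0)])
    return P,B
E
python3 - <<'E'
from h import *
t=bot.read_camera("top")
print(cones(t))
P,B=edge(t)
print(len(P),len(B),B.mean(0))
for Q in(P,B): print(cv2.minAreaRect((Q*1000).astype(np.float32)))
for n,s in ((0,0),):
    I=np.array(t["pixels"])[:,:,::-1]
    a=cv2.resize(I[150:230,190:350],None,fx=4.8,fy=4.8,interpolation=2)[:,:768]
    b=cv2.resize(I[190:325,430:550],(384,432*384//384),interpolation=2)[:200*2]
    c=np.zeros((600,768,3),np.uint8); c[:384]=a[:384]; c[384:600,:192]=cv2.resize(I[190:325,430:550],(192,216)); cv2.imwrite("pics/crop.png",c)
E
```

```text
[(array([0.6512, 0.1941]), np.float64(186.3), 172.5), (array([0.5903, 0.0932]), np.float64(177.7), 285.0), (array([ 0.6505, -0.0039]), np.float64(175.1), 319.5)]
1599 357 [ 0.44538276 -0.34567536]
((451.53167724609375, -362.5662841796875), (299.046875, 88.5543212890625), 32.22032928466797)
((445.8916320800781, -345.68463134765625), (29.59857940673828, 54.85308074951172), 31.42384910583496)
```

View pics/crop.png

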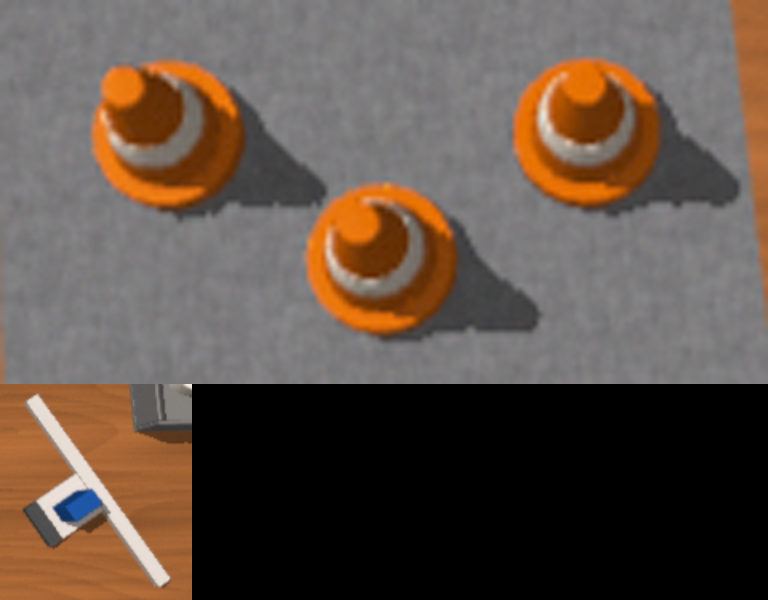

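The crop confirms three orange cones with white bands on the mat. Their feet fit at about (.647,.192), (.594,.093) and (.648,-.002). The straightedge origin is about (.446,-.353) with yaw -58°.

>>> jog_arm(
  motion=[
    [0, 0, 0.1, -60, -32, 0, 85],
    [0, 0, 0.2, -120, -65, 0, 85],
    [0, 0, 0.3, -180, -98, 0, 85],
    [0, 0, 0.4, -240, -130, 0, 85],
    [0, 0, 0.5, -300, -163, 0, 85],
    [0, 0, 0.62, -369, -201, 0, 85],
    [0, 0, 0.62, -385, -260, 0, 85],
    [0, 0, 0.62, -400, -317, 0, 85],
    [0, 0, 0.62, -416, -375, 0, 85],
    [0, 0, 0.62, -432, -432, 0, 85],
  ],
)

```text
t: 1.6
eef_pos: [0.494, 0.0853, 0.2316]
tool_rot: [0.0, 0.482, 0.876, 0.0]
contact_force: [0.4, -0.5, -0.1]
gripper_width: 0.993
grasp_force: 0.0
```

>>> jog_arm(
  motion=[
    [0, 0, 0, -60, 0, 0, 85],
    [0, 0, 0, -60, 0, 0, 85],
  ],
)

```text
t: 1.85
eef_pos: [0.5279, 0.0315, 0.232]
tool_rot: [0.001, 0.486, 0.874, -0.0]
contact_force: [-0.5, 0.6, -0.7]
gripper_width: 0.998
grasp_force: 0.0
```

>>> jog_arm(
  motion=[
    [0, 0, 0, -42, -41, 0, 85],
    [0, 0, 0, -84, -81, 10, 85],
    [0, 0, 0, -125, -121, 20, 85],
    [0, 0, 0, -166, -161, 40, 85],
    [0, 0, 0, -207, -200, 55, 85],
    [0, 0, 0, -248, -239, 70, 85],
    [0, 0, 0, -283, -273, 80, 85],
    [0, 0, 0, -283, -273, 80, 85],
  ],
)

```text
t: 2.85
eef_pos: [0.4452, -0.3518, 0.1507]
tool_rot: [-0.0, 0.485, 0.875, -0.001]
contact_force: [0.8, 1.0, -0.1]
gripper_width: 0.997
grasp_force: 0.0
```

Run:
```python
from h import *
o=bot.get_obs(); w=bot.read_camera("wrist"); save(w,"w1.png")
Tt=np.eye(4); Tt[:3,:3]=rot(o).as_matrix(); Tt[:3,3]=o["eef_pos"]; T=Tt@np.array(w["tool_from_camera"])
np.save("T.npy",T)
print(o["eef_pos"],rot(o).as_matrix().round(3),T.round(3), w["camera_matrix"])
hsv=cv2.cvtColor(np.array(w["pixels"]),cv2.COLOR_RGB2HSV)
b=cv2.inRange(hsv,(105,150,60),(125,255,255)); yx=np.argwhere(b>0)
if len(yx): 
  B=np.array([ray(w,(x,y),.062,T)[:2] for y,x in yx]); print(cv2.minAreaRect((B*1000).astype(np.float32)))
```

```text
[ 0.44523593 -0.35183899  0.15070588] [[-0.53   0.848 -0.002]
 [ 0.848  0.53  -0.001]
 [-0.    -0.002 -1.   ]] [[ 0.848  0.506  0.156  0.406]
 [ 0.53  -0.809 -0.253 -0.286]
 [-0.002  0.298 -0.955  0.293]
 [ 0.     0.     0.     1.   ]] [[329.20858301   0.         319.41772393]
 [  0.         329.20858301 201.08766595]
 [  0.           0.           1.        ]]
((445.2039794921875, -350.7334289550781), (22.985301971435547, 51.20272445678711), 32.05240249633789)
```

View pics/w1.png

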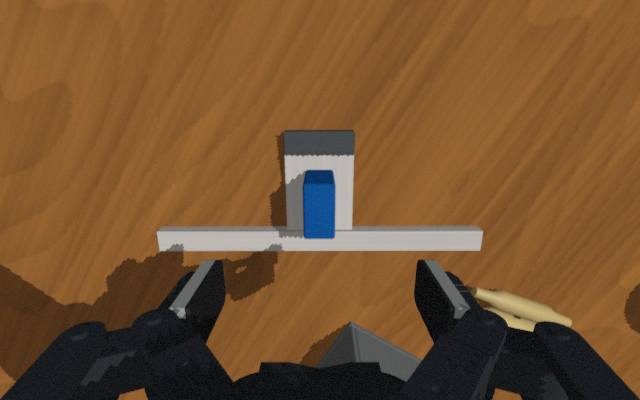

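The grip (319,205) is centred between the fingers (200 and 440) and square to them. The jaws need about 3 mm towards the blade, then I descend.

>>> jog_arm(
  motion=[
    [0, 0, 0, -3, 0, 50, 85],
    [0, 0, 0, -3, 0, 100, 85],
    [0, 0, 0, -3, 0, 122, 85],
    [0, 0, 0, -3, 0, 128, 85],
    [0, 0, 0, -3, 0, 128, 85],
    [0, 0, 0, -3, 0, 128, 15],
    [0, 0, 0, -3, 0, 128, 15],
    [0, 0, 0, -3, 0, 128, 15],
    [0, 0, 0, -3, 0, 128, 15],
    [0, 0, 0, -3, 0, 128, 15],
  ],
  grip_force=70,
)

```text
t: 4.15
eef_pos: [0.4487, -0.3517, 0.024]
tool_rot: [0.0, 0.482, 0.876, -0.0]
contact_force: [-2.3, 0.3, 7.1]
gripper_width: 0.269
grasp_force: 69.7
```

>>> jog_arm(
  motion=[
    [0, 0, 0, 0, 0, 0, 15],
    [0, 0, 0, 0, 0, 0, 15],
    [0, 0, 0, 0, 0, 0, 15],
    [0, 0, 0, 0, 0, 0, 15],
  ],
)

```text
t: 4.65
eef_pos: [0.4487, -0.3518, 0.024]
tool_rot: [0.0, 0.482, 0.876, -0.0]
contact_force: [-1.9, -0.6, 7.2]
gripper_width: 0.272
grasp_force: 69.7
```

>>> jog_arm(
  motion=[
    [0, 0, 0, 0, 0, -25, 15],
    [0, 0, -0.12, 30, 22, -35, 15],
    [0, 0, -0.28, 70, 51, -35, 15],
    [0, 0, -0.44, 110, 81, -35, 15],
    [0, 0, -0.6, 155, 114, -35, 15],
    [0, 0, -0.76, 200, 147, -35, 15],
    [0, 0, -0.9, 250, 184, -35, 15],
    [0, 0, -1.005, 300, 220, -35, 15],
    [0, 0, -1.005, 340, 250, -35, 15],
    [0, 0, -1.005, 361, 265, -35, 15],
  ],
)

```text
t: 5.9
eef_pos: [0.4791, 0.0993, 0.0581]
tool_rot: [-0.0, -0.002, 1.0, 0.001]
contact_force: [0.7, -0.6, -2.6]
gripper_width: 0.273
grasp_force: 69.1
```

>>> jog_arm(
  motion=[
    [0, 0, 0, 0, 0, 0, 15],
    [0, 0, 0, 0, 0, 0, 15],
  ],
)

```text
t: 6.15
eef_pos: [0.4789, 0.0948, 0.058]
tool_rot: [-0.0, 0.001, 1.0, -0.0]
contact_force: [-0.2, -0.1, -2.7]
gripper_width: 0.274
grasp_force: 69.2
```

Run:
```python
from h import *
o=bot.get_obs(); print(o["eef_pos"],rot(o).as_matrix().round(3))
t=bot.read_camera("top"); save(t,"top1.png"); print(cones(t))
s=bot.read_camera("side"); 
A=np.array(t["pixels"])[120:320,150:400]; B=np.array(s["pixels"])[100:300,200:450]
cv2.imwrite("pics/c2.png",np.hstack([cv2.resize(A,(400,320)),cv2.resize(B,(400,320))])[:,:,::-1])
```

```text
[0.47894093 0.09478097 0.05804518] [[-1.     0.002 -0.001]
 [ 0.002  1.    -0.001]
 [ 0.001 -0.001 -1.   ]]
[(array([0.6498, 0.1949]), np.float64(183.2), 160.0), (array([0.6182, 0.0915]), np.float64(571.0), 151.5), (array([ 0.6491, -0.0033]), np.float64(172.0), 343.0)]
```

View pics/c2.png

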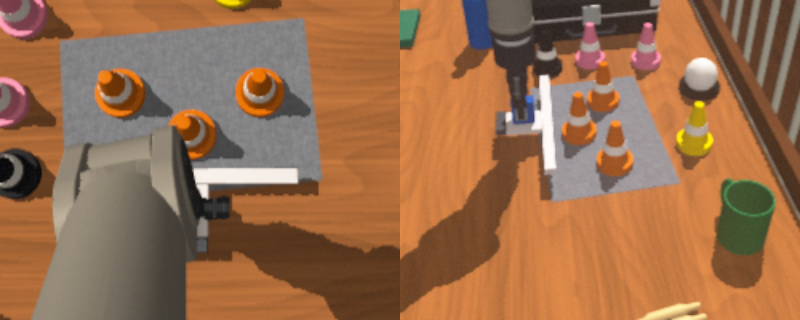

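The straightedge is held level and square about 20 mm short of the middle cone. All three cones are upright, so I lower it.

>>> jog_arm(
  motion=[
    [0, 0, 0, 0, 0, 15, 15],
    [0, 0, 0, 0, 0, 27, 15],
    [0, 0, 0, 0, 0, 31, 15],
    [0, 0, 0, 0, 0, 32, 15],
    [0, 0, 0, 0, 0, 32, 15],
  ],
)

```text
t: 6.88
eef_pos: [0.4795, 0.0958, 0.0263]
tool_rot: [0.0, 0.0, 1.0, 0.0]
contact_force: [0.0, -0.9, -3.3]
gripper_width: 0.274
grasp_force: 69.2
```

>>> jog_arm(
  motion=[
    [0, 0, 0, 0, 0, 0.5, 15],
    [0, 0, 0, 0, 0, 1, 15],
    [0, 0, 0, 0, 0, 1, 15],
  ],
)

```text
t: 7.25
eef_pos: [0.4795, 0.0958, 0.0254]
tool_rot: [0.0, 0.0, 1.0, 0.0]
contact_force: [-0.0, 0.0, -2.3]
gripper_width: 0.274
grasp_force: 69.2
```

>>> jog_arm(
  motion=[
    [0, 0, 0, -7, 0, 0, 15],
    [0, 0, 0, -14, 0, 0, 15],
    [0, 0, 0, -21, 0, 0, 15],
    [0, 0, 0, -27, 0, 0, 15],
    [0, 0, 0, -33, 0, 0, 15],
    [0, 0, 0, -39, 0, 0, 15],
    [0, 0, 0, -45, 0, 0, 15],
    [0, 0, 0, -51, 0, 0, 15],
    [0, 0, 0, -57, 0, 0, 15],
    [0, 0, 0, -63, 0, 0, 15],
  ],
)

```text
t: 8.5
eef_pos: [0.5428, 0.0957, 0.0253]
tool_rot: [-0.0, 0.0, 1.0, -0.0]
contact_force: [0.2, -0.1, -1.5]
gripper_width: 0.272
grasp_force: 69.2
```

>>> jog_arm(
  motion=[
    [0, 0, 0, -4, 0, 0, 15],
    [0, 0, 0, -8, 0, 0, 15],
    [0, 0, 0, -12, 0, 0, 15],
    [0, 0, 0, -15, 0, 0, 15],
    [0, 0, 0, -18, 0, 0, 15],
    [0, 0, 0, -21, 0, 0, 15],
    [0, 0, 0, -23, 0, 0, 15],
    [0, 0, 0, -25, 0, 0, 15],
    [0, 0, 0, -27, 0, 0, 15],
    [0, 0, 0, -28, 0, 0, 15],
  ],
)

```text
t: 9.75
eef_pos: [0.5706, 0.0957, 0.0253]
tool_rot: [0.0, 0.0, 1.0, 0.0]
contact_force: [-1.0, 0.1, -2.9]
gripper_width: 0.269
grasp_force: 69.3
```

Run:
```python
from h import *
o=bot.get_obs(); print(o["eef_pos"],o["contact_force"],rot(o).as_matrix().round(3))
t=bot.read_camera("top"); print(cones(t))
s=bot.read_camera("side"); 
A=np.array(t["pixels"])[120:280,190:350]; B=np.array(s["pixels"])[110:230,270:390]
cv2.imwrite("pics/c3.png",np.hstack([cv2.resize(A,(400,400)),cv2.resize(B,(400,400))])[:,:,::-1])
```

```text
[0.57057284 0.09568962 0.02528938] [-0.99831423  0.12251961 -2.94948128] [[-1.     0.001  0.   ]
 [ 0.001  1.     0.   ]
 [-0.     0.    -1.   ]]
[(array([ 0.6634, -0.0034]), np.float64(157.9), 320.5)]
```

View pics/c3.png

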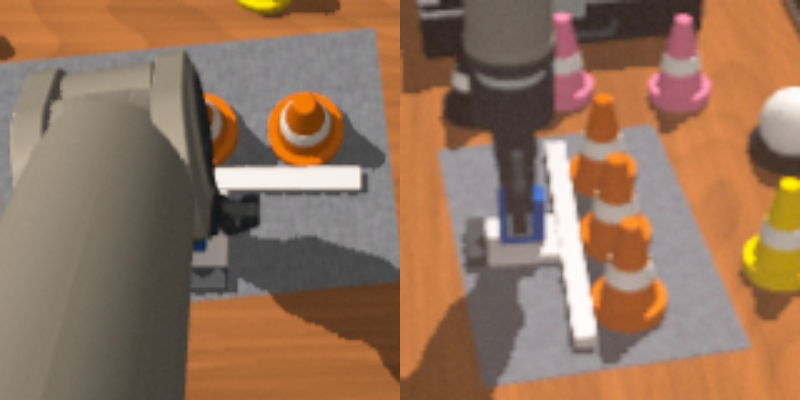

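All three cones are upright along the blade; the right one moved 14 mm with it. I push a few millimetres more to make sure of the left one, then set down and release.

>>> jog_arm(
  motion=[
    [0, 0, 0, -2, 0, 0, 15],
    [0, 0, 0, -4, 0, 0, 15],
    [0, 0, 0, -5.5, 0, 0, 15],
    [0, 0, 0, -7, 0, 0, 15],
    [0, 0, 0, -8, 0, 0, 15],
    [0, 0, 0, -8.5, 0, 0, 15],
    [0, 0, 0, -8.5, 0, 0.5, 15],
    [0, 0, 0, -8.5, 0, 0.8, 15],
    [0, 0, 0, -8.5, 0, 0.8, 15],
  ],
)

```text
t: 10.98
eef_pos: [0.579, 0.0957, 0.0245]
tool_rot: [0.0, 0.0, 1.0, 0.0]
contact_force: [-0.5, -0.2, -1.8]
gripper_width: 0.267
grasp_force: 69.3
```

>>> jog_arm(
  motion=[
    [0, 0, 0, 0, 0, 0.3, 15],
    [0, 0, 0, 0, 0, 0.6, 15],
    [0, 0, 0, 0, 0, 0.6, 15],
  ],
)

```text
t: 11.35
eef_pos: [0.579, 0.0957, 0.024]
tool_rot: [0.0, 0.0, 1.0, 0.0]
contact_force: [-1.0, 0.2, -1.3]
gripper_width: 0.272
grasp_force: 69.7
```

>>> jog_arm(
  motion=[
    [0, 0, 0, 0, 0, 0.4, 15],
    [0, 0, 0, 0, 0, 0.8, 15],
    [0, 0, 0, 0, 0, 0.8, 15],
  ],
)

```text
t: 11.72
eef_pos: [0.579, 0.0957, 0.024]
tool_rot: [0.0, 0.0, 1.0, 0.0]
contact_force: [-5.0, -0.9, 8.2]
gripper_width: 0.274
grasp_force: 70.8
```

Run:
```python
from h import *
s=bot.read_camera("side"); w=bot.read_camera("wrist")
B=np.array(s["pixels"])[130:220,300:390]
cv2.imwrite("pics/c4.png",np.vstack([cv2.resize(np.array(w["pixels"]),(480,300)),cv2.resize(B,(480,300) if 0 else (300,300),interpolation=2).repeat(1,0) if 0 else np.pad(cv2.resize(B,(300,300),interpolation=2),((0,0),(0,180),(0,0)))])[:,:,::-1])
```

```text
(no output)
```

View pics/c4.png

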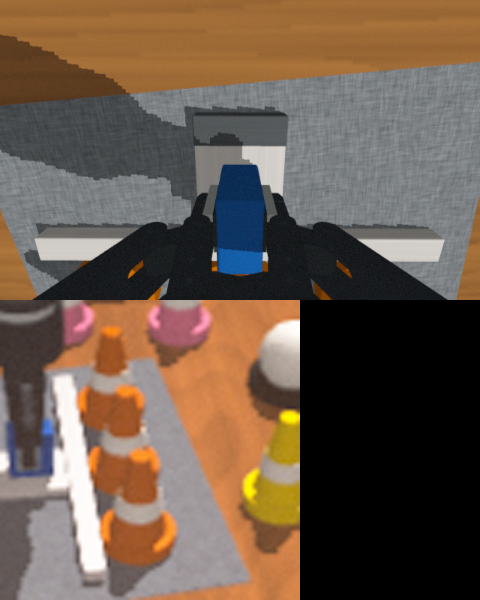

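The blade is square in the gripper and all three cones are against it. I ease the down force, then open and retreat straight up.

>>> jog_arm(
  motion=[
    [0, 0, 0, 0, 0, -0.4, 15],
    [0, 0, 0, 0, 0, -0.4, 15],
    [0, 0, 0, 0, 0, -0.4, 26],
    [0, 0, 0, 0, 0, -0.4, 35],
    [0, 0, 0, 0, 0, -0.4, 50],
    [0, 0, 0, 0, 0, -0.4, 50],
    [0, 0, 0, 0, 0, -0.4, 50],
  ],
  grip_force=20,
)

```text
t: 12.7
eef_pos: [0.5789, 0.0957, 0.0235]
tool_rot: [0.0, 0.0, 1.0, -0.0]
contact_force: [0.3, -0.3, 0.2]
gripper_width: 0.587
grasp_force: 0.0
```

>>> jog_arm(
  motion=[
    [0, 0, 0, 0, 0, -5, 50],
    [0, 0, 0, 0, 0, -20, 50],
    [0, 0, 0, 0, 0, -50, 50],
    [0, 0, 0, 0, 0, -100, 50],
    [0, 0, 0, 0, 0, -150, 50],
    [0, 0, 0, 60, 0, -190, 50],
    [0, 0, 0, 120, 0, -190, 50],
    [0, 0, 0, 120, -60, -190, 50],
    [0, 0, 0, 120, -120, -190, 50],
    [0, 0, 0, 120, -180, -190, 50],
  ],
)

```text
t: 13.95
eef_pos: [0.4587, -0.0858, 0.215]
tool_rot: [0.001, -0.0, 1.0, 0.0]
contact_force: [0.4, -0.1, 0.2]
gripper_width: 0.586
grasp_force: 0.0
```

>>> jog_arm(
  motion=[
    [0, 0, 0, 0, -60, 0, 50],
    [0, 0, 0, 0, -120, 0, 50],
    [0, 0, 0, 0, -180, 0, 50],
    [0, 0, 0, 0, -180, 0, 50],
  ],
)

```text
t: 14.45
eef_pos: [0.4573, -0.2697, 0.2149]
tool_rot: [0.001, 0.005, 1.0, -0.001]
contact_force: [0.2, 0.4, -0.4]
gripper_width: 0.583
grasp_force: 0.0
```

Run:
```python
from h import *
t=bot.read_camera("top"); save(t,"t5.png"); print(cones(t))
s=bot.read_camera("side")
A=np.array(t["pixels"])[130:230,190:350]; B=np.array(s["pixels"])[130:220,270:390]
cv2.imwrite("pics/c5.png",np.vstack([cv2.resize(A,(480,300),interpolation=2),cv2.resize(B,(480,300),interpolation=2)])[:,:,::-1])
```

```text
[(array([0.6727, 0.1945]), np.float64(210.4), 176.0), (array([0.673 , 0.0926]), np.float64(177.4), 246.0), (array([ 0.6719, -0.0034]), np.float64(183.4), 321.0)]
```

View pics/c5.png

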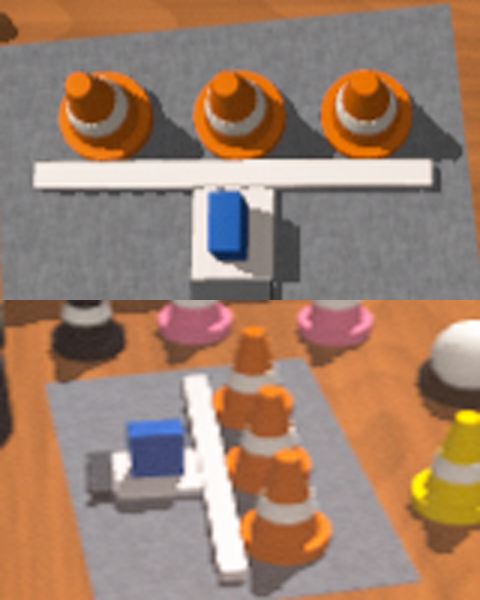

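The cones measure in line to within about 1 mm (x .6719 to .6730), upright and against the flat straightedge. Handing in.

```bash
python3 -c "
from station import bot
print(bot.hand_in())"
```

```text
the job is handed in; nothing more can be done
None
```

The three orange cones stand upright in one straight row, measured in line to about 1 mm, against the straightedge, which is released and lying flat; I handed the job in at about 14.6 s and no verdict came back.

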